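# Right the fallen bone model and hold the scanner's dead-man paddle

### The job

One of the four bone models in the scan lane has fallen over: stand it up again, dark cap on top, on the free green square in its row and let go of it, leaving its neighbours and everything else on the table where they are. Then run the scan: press the yellow spring-loaded dead-man paddle halfway down, level with the green edges of the cheeks beside it and never down to its stop, and finish the program while still holding it there with the gripper.

Things in the scene. Friction and masses are not known exactly. Their poses are not given: they have to be found in the camera images.
- model_mid (a point): The fallen model: square bone model 92 mm tall along its z axis: white foot 42 x 42 x 12 mm, white shaft 34 x 34 x 66 mm, dark grey cap 42 x 42 x 14 mm; 0.09 to 0.18 kg. This point is its centre; its z axis points from foot to cap. It starts lying on a flat side on the lane, 110 mm in front of the row, cap to the right, lying about along the row or turned up to 0.6 rad towards the robot.
- square_mid (a point): The green 50 x 50 mm square (flat marking) on the lane's top surface, the one free place in the row of four; this point is its centre at the lane's top surface (12 mm above the table). Its y axis runs along the row, x points across the lane to the back lip (away from the robot). Places are 80 mm apart; the square can be any of the four.
- neighbour1_mid (a point): A standing neighbour of the same make and size as the fallen model, on another place of the row; this point is its centre, 46 mm above the lane surface. Must stay standing where it is.
- neighbour2_mid (a point): A standing neighbour of the same make and size as the fallen model, on another place of the row; this point is its centre, 46 mm above the lane surface. Must stay standing where it is.
- neighbour3_mid (a point): A standing neighbour of the same make and size as the fallen model, on another place of the row; this point is its centre, 46 mm above the lane surface. Must stay standing where it is.
- lane: Grey scan lane, a fixed board 210 mm deep (x) x 390 mm long (y) x 12 mm thick; origin under its middle, on the table. The row stands 70 mm behind its middle (+x); a lip along the back edge rises 10 mm above the board, end lips 8 mm.
- console: Fixed grey dead-man console, 190 (x) x 92 (y) mm, base 40 mm high, origin under its middle; two upright cheeks, 74 mm apart inside, green top edges 89 mm above the table, the paddle between them. It stands left or right of the lane. Front is -x.
- paddle (a joint): Angle of the spring-loaded dead-man paddle (rad): 0 released, sloping up towards the robot; 0.2 halfway, level, its yellow grip flush with the green cheek edges; 0.4 down at its stop. The hinge is a bar across the console, 65 mm behind the console's middle (+x) and 80 mm above the table. It takes about 2.5 N on the grip to start, 6 N halfway and 10 N at the stop, and springs back when let go.
- paddle_pad (a point): Middle of the top face of the yellow grip (54 mm along the paddle x 60 mm wide), 95 mm from the hinge towards the console's front; moves with the paddle, about 9.5 mm down per 0.1 rad. Height above the table about 108 mm released, 89 mm halfway, 70 mm at the stop. Pushed straight down from above.
- cup_a: Bystander: dark hip cup, 56 mm wide, 28 mm high, on the table behind the lane; origin under its middle.
- cup_b: Bystander: black hip cup, 62 mm wide, 30 mm high; origin under its middle.
- head: Bystander: polished steel joint head, 36 mm wide, 32 mm high; origin under its middle.
- driver: Bystander: screwdriver 170 mm long lying across the table behind the lane, far left; origin near its middle.
Not all that is in view belongs to the job. Leave any turquoise look-alike of the part that bears model_mid alone.

How it is judged (in metres and radians):
On the way, in this order (a step that is already met when the one before it is completed fails the run):
1. the fallen model stands upright on the green square, released (angle between model_mid's own z axis and vertical below 0.12 rad and horizontal distance between model_mid and square_mid below 0.02 m and z of model_mid in the frame of square_mid between 0.04 and 0.052 m and linear speed of model below 0.03 m/s and contact force between each of the arm, the fingers and model below 0.1 N), for 0.3 s.
2. the paddle is held about halfway down by the robot (value of joint paddle between 0.13 and 0.27 rad and contact force between any of the fingers, the arm and paddle above 2 N), for 0.5 s.
At the end, for the whole second after the job is handed in: Model upright (within 0.12 rad, cap up) on the lane, centre within 20 mm of the green square's, at rest and untouched; neighbours upright; the robot presses the paddle (over 2 N) and keeps it at 0.13 to 0.27 rad as the program ends and for the second after (all of step 1 and all of step 2 and angle between each of neighbour1_mid, neighbour2_mid, neighbour3_mid's own z axis and vertical below 0.12 rad); the arm keeps its last pose, push and grip.
It fails at once if the paddle is pressed down to its stop (value of joint paddle above 0.37 rad).
It fails at once if a standing neighbour is shifted by more than 25 mm or toppled (distance of any of neighbour1_mid, neighbour2_mid, neighbour3_mid from where it was at the start of the episode above 0.025 m).
It fails at once if another thing on the table is shifted by more than 30 mm (distance of any of cup_a, cup_b, head, driver from where it was at the start of the episode above 0.03 m).
It also fails if it takes over 67 s, if anything falls off the work surface, if the arm or the gripper's body presses on something with over 40 N, if the wrist force passes 120 N, or if a joint passes its speed limit or range.

### The arm

A 6-joint arm with a two-finger parallel gripper is mounted at the origin on the work surface. World frame = base frame: x ahead of the robot, y to its left, z up, the work surface at z = 0. Lengths are in m, angles in degrees, forces in N, time in s.
With the tool pointing down it reaches from about 0.4 to 0.825 m from the base axis. Payload 7 kg.
Tool frame: the origin (TCP) lies midway between the tips of the shut fingers; the grasp point (between the pads) lies ctrl.tcp_to_grasp behind it (ctrl.tcp_to_grasp is the distance from the TCP to the grasp point, in m); z points along the fingers, y is the line along which they close (so a half turn about z gives the same grasp; the last joint's range is limited). The gripper opens to 88 mm and grips with 3 to 60 N. Pads are 19 mm wide; open, the fingers measure 130 mm over their backs; the gripper's body (78 mm by 193 mm) begins 47 mm behind the grasp point.
Start: joints at [-53.967, 20.546, 0.682, 0, -70.136, -16.507], TCP at [0.226, -0.636, 0.227] pointing down, gripper open.
Joint ranges: [-176.03, 176.03], [-82.01, 121.73], [-58.28, 71.71], [-173.87, 95.51], [-174.79, -0.11], [-173.66, 173.66]. Speed limits (degrees/s): [136.94, 136.94, 172.46, 180, 180, 180].

### API

Orientations are given as [roll, pitch, yaw] about the fixed x, y, z axes, in that order (R = Rz(yaw) Ry(pitch) Rx(roll)).
In Python, from plant import ctrl, imaging, close_job gives the robot as it stands.
- The arm moves only by the shell command python3 -m crank 'ROWS'. ROWS is JSON, a list of rows, each a list of 3 entries, a list of its own where there are three numbers: the shift along the world's x, y, z in m, then the turn, a rotation vector about the world's x, y, z in degrees, then the opening, from -1 (shut) to 1 (fully open), so that 0 is half open. A call has 1 to 12 rows; each row shifts and turns the commanded pose from where the row before left it; what a row does not reach is not made up. A row lasts 1/10 s, in which the tool goes at most 50 mm and 8.59 degrees, less where a joint would pass 70% of its speed; a pose out of reach is approached as far as the arm can. A call is refused whole if a number of a shift passes 0.05 or a number of a turn 8.59, either way. A call with a gripper value outside its range is refused whole. The fingers move at their own pace and stop on an object; the grip force is fixed at half the most. Time passes only in rows, so rows that do not move let the fingers close. It gives the time, the measured TCP pose, the force, the opening and the grip force at its end, in the units of the state.
- ctrl.get_obs(): the state, without advancing time (a new reading comes with each control period).
- imaging.snapshot(name): name is "scene" or "top" or "wrist"; returns (picture, depth): 480x640x3 uint8, blue, green, red; 480x640 float32, m along the optical axis (not along the pixel's ray), 0 where there is no reading.
- imaging.camera_model(name): a dict with "mtx" (3x3 intrinsics, pixels), "R" (3x3) and "t" (3): a world point X has camera coordinates R X + t. Camera axes: x right, y down, z forward; pixel columns grow to the right and rows downward; lengths in m; the calibration is good to about 2 mm. The wrist camera is an equidistant fisheye: a pixel r from the principal point sees the ray r / f radians off the axis. A picture is of the moment at which its call begins: read the wrist's pose just before it. camera_model takes no time and is no camera call; for the wrist camera it gives the pose at the moment of the call.
- close_job(): hands the job in; it is judged then, once.
The state is a dict: "clock": time; "joint_pos": joint angles; "qvel": joint speeds; "tau": joint torques, N m; "tool_pos": TCP position; "orientation": TCP orientation; "force": force on the tool from outside, world axes, zero at the start; "moment": the same for the moment, N m; "opening": finger opening in m; "gripper_force": force on a finger pad.
Only numpy, scipy, OpenCV 4.12 (cv2) and the standard library are available. Lean on these libraries where they do the work, as an engineer would, in place of code of your own. Each camera call takes 0.05 s, during which the arm holds its last target. There are 200 camera calls.

## Working session

There is one attempt and no reset: what is moved stays moved. The work goes in short steps, Python scripts to look and compute and a shell command to move; the robot and the scene stay as the last step left them, time stands still between calls to the robot, and variables do not carry over. Pictures are saved under pics/ and viewed, at most 10 in all, crops included, and the job is handed in when it is done.

```bash
ls; mkdir -p pics; cat > h.py <<'E'
import numpy as np,cv2
from plant import ctrl,imaging
def snap(n,f):
    p,d=imaging.snapshot(n); cv2.imwrite('pics/'+f+'.png',p); np.save('pics/'+f+'.npy',d); return p,d
def w(n,f,u,v,k=2):
    m=imaging.camera_model(n);K=np.array(m['mtx']);d=np.load('pics/'+f+'.npy')
    a=d[v-k:v+k+1,u-k:u+k+1];z=np.median(a[a>0])
    c=np.array([(u-K[0,2])/K[0,0]*z,(v-K[1,2])/K[1,1]*z,z])
    return np.array(m['R']).T@(c-np.array(m['t']))
E
python3 - <<'E'
from h import *
snap('top','t0');snap('scene','s0')
o=ctrl.get_obs();print(o,ctrl.tcp_to_grasp)
E
```

```text
pics
{'clock': 0.1, 'joint_pos': array([-5.39666551e+01,  2.05848881e+01,  6.40486022e-01, -1.84361109e-02,
       -7.01366961e+01, -1.65093568e+01]), 'qvel': array([ 0.08892119, -0.07781226,  0.15162541,  0.12255414,  0.0356911 ,
        0.01120397]), 'tau': array([-7.21953729e-04, -5.84164131e+01,  2.93750381e+01,  7.01531768e+00,
        1.01910697e-02, -5.89268257e-05]), 'tool_pos': array([ 0.22544821, -0.63577741,  0.22575287]), 'orientation': array([ 1.79917319e+02, -6.43019259e-03, -1.60482284e+02]), 'force': array([-0.19991674, -0.33132014,  0.17425208]), 'moment': array([0.04203777, 0.04454482, 0.01078387]), 'gripper_force': 0.0, 'opening': 0.08766049339861268} 0.0188
```

View pics/t0.png

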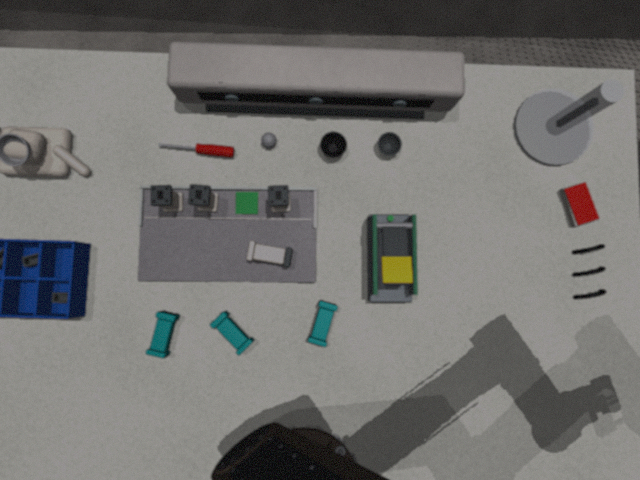

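View pics/s0.png

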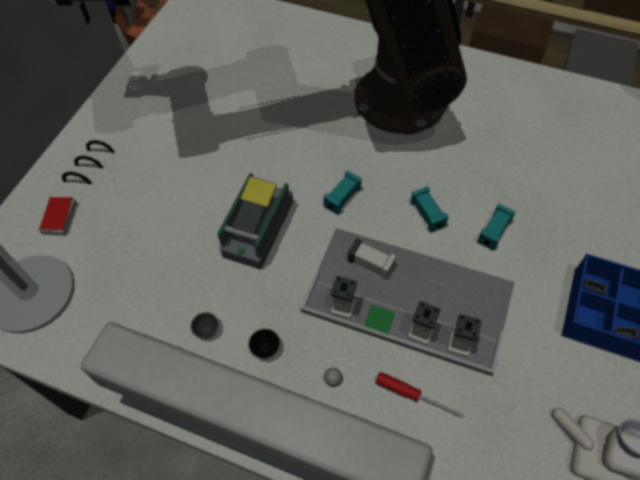

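The top view looks straight down, with +x up and +y left. The fallen model lies around (270,254) with its cap at (291,257). The green square is at (247,203) between neighbours at (200,195) and (278,195), and the paddle grip is at (397,270).

```bash
python3 - <<'E'
from h import *
np.set_printoptions(precision=4,suppress=True)
for n,u,v in [('sq',247,203),('fallen shaft',268,254),('cap',288,257),('foot',251,251),('pad',397,270),('nL',200,195),('nR',278,195),('lane',200,255)]: print(n,w('top','t0',u,v))
m=imaging.camera_model('top');p=cv2.imread('pics/t0.png');d=np.load('pics/t0.npy')
K=np.array(m['mtx']);v,u=np.mgrid[:480,:640]
P=np.stack([(u-K[0,2])/K[0,0]*d,(v-K[1,2])/K[1,1]*d,d],-1)
X=(P-np.array(m['t']))@np.array(m['R'])
b,g,r=[p[...,i].astype(int) for i in range(3)]
s=(g>r+40)&(g>b+40)&(abs(u-247)<20)&(abs(v-203)<20);print('square',X[s].mean(0),s.sum(),np.ptp(X[s],0))
y=(r>b+80)&(g>b+60)&(abs(u-397)<30)&(abs(v-270)<30);print('pad',X[y].mean(0),np.ptp(X[y],0),y.sum())
f=(X[...,2]>.03)&(X[...,2]<.075)&(abs(u-270)<32)&(abs(v-254)<22)
q=X[f][:,:2].astype(np.float32);print('fallen',cv2.minAreaRect(q),q.mean(0),np.median(X[f][:,2]))
cv2.imwrite('pics/t0c.png',cv2.resize(p[170:310,130:430],None,fx=2.6,fy=2.6,interpolation=cv2.INTER_CUBIC))
E
```

```text
sq [0.6001 0.1449 0.0139]
fallen shaft [0.486  0.0905 0.0506]
cap [0.4807 0.0477 0.0546]
foot [0.491  0.1262 0.0541]
pad [ 0.4587 -0.1719  0.1101]
nL [0.5978 0.2271 0.1051]
nR [0.6029 0.0701 0.105 ]
lane [0.4813 0.2432 0.0125]
square [0.6007 0.1459 0.016 ] 406 [0.1889 0.1622 0.9721]
pad [ 0.4599 -0.1702  0.1154] [0.0515 0.2159 0.9093] 767
fallen ((0.4870167076587677, 0.08862558752298355), (0.09257341921329498, 0.04214722290635109), 81.84273529052734) [0.4865 0.0884] 0.051473060612409645
```

View pics/t0c.png

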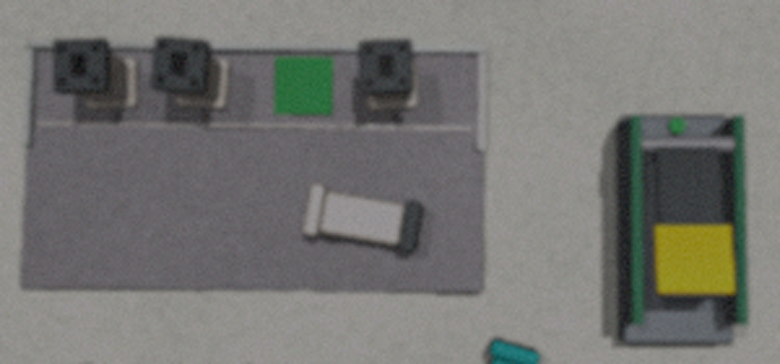

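The fallen model is at about (0.487, 0.089), its axis is 8° off the row, and the cap points towards -y. Plan:
1. Grasp the shaft with the tool tilted 30°.
2. Stand the model up at the front of the lane with a sideways tilt.
3. Regrasp it from above by the cap and set it on the square.

```bash
python3 -m crank '[[[0.0165,0.045,0],[0,0,5],1],[[0.0165,0.045,0],[0,0,5],1],[[0.0165,0.045,0],[0,0,5],1],[[0.0165,0.045,0],[0,0,5],1],[[0.0165,0.045,0],[0,0,5],1],[[0.0165,0.045,0],[0,0,5],1],[[0.0165,0.045,0],[0,0,5],1],[[0.0165,0.045,0],[0,0,5],1],[[0.0165,0.045,0],[0,0,5],1],[[0.0165,0.045,0],[0,0,5],1],[[0.0165,0.045,0],[0,0,5],1],[[0.0165,0.045,0],[0,0,5],1]]'
python3 -m crank '[[[0.0135,0.029,-0.01],[0,0,2.3],1],[[0.0135,0.029,-0.01],[7.43,-1.06,0],1],[[0.0135,0.029,-0.01],[7.43,-1.06,0],1],[[0.0135,0.029,-0.01],[7.43,-1.06,0],1],[[0,0,0],[7.43,-1.06,0],1],[[0,0,0],[0,0,0],1],[[0,0,0],[0,0,0],1]]'
python3 - <<'E'
from h import *
o=ctrl.get_obs();print(o['joint_pos'].round(1))
E
```

```text
clock: 1.3
tool_pos: [0.4236, -0.0942, 0.2267]
orientation: [-180.0, 0.0, -100.3]
force: [0.7, -0.9, -0.2]
opening: 0.0873
gripper_force: 0.0
clock: 2.0
tool_pos: [0.4776, 0.0181, 0.1859]
orientation: [179.8, 29.9, -98.5]
force: [0.3, -0.4, 0.6]
opening: 0.0876
gripper_force: 0.0
[ -0.9   6.8 -17.  -32.8 -65.9   6.2]
```

```bash
python3 -m crank '[[[0.001,0.009,-0.026],[0,0,0],1],[[0.001,0.009,-0.026],[0,0,0],1],[[0.001,0.008,-0.025],[0,0,0],1],[[0.0014,0.01,-0.0173],[0,0,0],1],[[0.0014,0.01,-0.0173],[0,0,0],1],[[0.0014,0.01,-0.0173],[0,0,0],1],[[0.0014,0.01,-0.0173],[0,0,0],1],[[0.0014,0.0098,-0.0173],[0,0,0],1],[[0,0,0],[0,0,0],1],[[0,0,0],[0,0,0],1]]'
python3 -m crank '[[[0,0,0],[0,0,0],-1],[[0,0,0],[0,0,0],-1],[[0,0,0],[0,0,0],-1],[[0,0,0],[0,0,0],-1],[[0,0,0],[0,0,0],-1],[[0,0,0],[0,0,0],-1],[[0,0,0],[0,0,0],-1],[[0,0,0],[0,0,0],-1]]'
```

```text
clock: 3.0
tool_pos: [0.4873, 0.0963, 0.0235]
orientation: [180.0, 30.0, -98.0]
force: [-0.4, 0.3, 0.5]
opening: 0.0875
gripper_force: 0.0
clock: 3.8
tool_pos: [0.4875, 0.0956, 0.023]
orientation: [180.0, 30.0, -98.2]
force: [-0.9, -0.3, 0.5]
opening: 0.0337
gripper_force: 30.0
```

```bash
python3 -m crank '[[[0,0,0.02],[0,0,0],-1],[[-0.003,0,0.03],[0,0,0],-1],[[-0.007,0,0.03],[0,0,0],-1],[[-0.009,0,0.03],[0,0,0],-1],[[-0.009,0,0.01],[0,0,0],-1],[[-0.009,0,0],[0,0,0],-1]]'
python3 -m crank '[[[0,0,0],[-8.1,1.16,0],-1],[[0,0,0],[-8.1,1.16,0],-1],[[0,0,0],[-8.1,1.16,0],-1],[[0,0,0],[-8.1,1.16,0],-1],[[0,0,0],[-8.1,1.16,0],-1],[[0,0,0],[-8.1,1.16,0],-1],[[0,0,0],[-8.1,1.16,0],-1],[[0,0,0],[-8.1,1.16,0],-1],[[0,0,0],[-8.1,1.16,0],-1],[[0,0,0],[-8.1,1.16,0],-1],[[0,0,0],[-8.1,1.16,0],-1],[[0,0,0],[0,0,0],-1]]'
python3 - <<'E'
from h import *
o=ctrl.get_obs();print(o['joint_pos'].round(1));p,d=snap('scene','s1');snap('top','t1');cv2.imwrite('pics/s1c.png',cv2.resize(p[150:400,240:540],None,fx=2.4,fy=2.4))
E
```

```text
clock: 4.4
tool_pos: [0.4506, 0.0958, 0.1443]
orientation: [-179.8, 30.1, -98.1]
force: [-0.1, 0.7, -1.0]
opening: 0.034
gripper_force: 30.0
clock: 5.6
tool_pos: [0.448, 0.0946, 0.1368]
orientation: [179.0, -59.6, -97.5]
force: [-0.2, -1.0, -2.3]
opening: 0.0335
gripper_force: 30.0
[ 55.9  33.9 -26.9  21.8 -86.4 -77.3]
```

View pics/s1c.png

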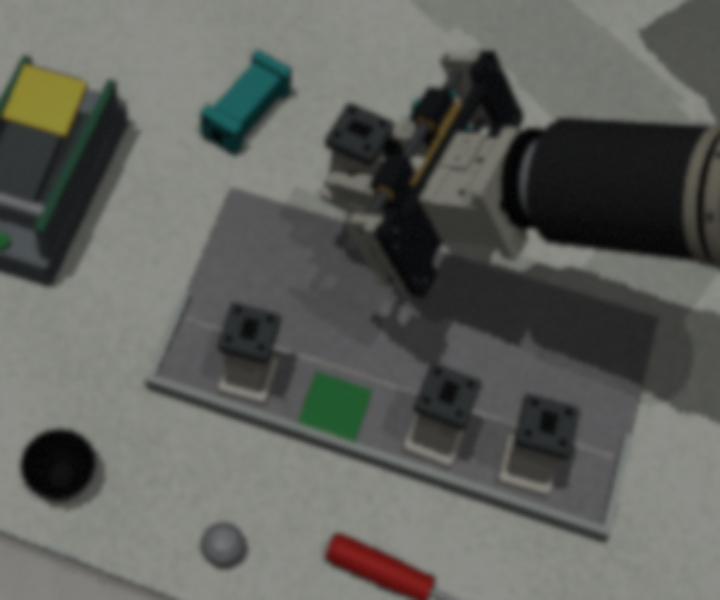

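The model is held upright with its cap up, clear of the row. Next I lower it onto the front of the lane.

```bash
python3 -m crank '[[[0.006,0,-0.02],[0,0,0],-1],[[0.006,0,-0.02],[0,0,0],-1],[[0,0,-0.015],[0,0,0],-1],[[0,0,-0.012],[0,0,0],-1],[[0,0,-0.005],[0,0,0],-1],[[0,0,0],[0,0,0],-1],[[0,0,0],[0,0,0],-1],[[0,0,0],[0,0,0],-1]]'
python3 -m crank '[[[0,0,-0.003],[0,0,0],-1],[[0,0,-0.003],[0,0,0],-1],[[0,0,0],[0,0,0],-1],[[0,0,0],[0,0,0],-1]]'
```

```text
clock: 6.5
tool_pos: [0.4616, 0.0952, 0.0707]
orientation: [180.0, -58.6, -98.4]
force: [0.4, -0.2, -1.8]
opening: 0.0337
gripper_force: 30.0
clock: 6.9
tool_pos: [0.4614, 0.0948, 0.0641]
orientation: [179.9, -58.7, -98.3]
force: [-0.1, -0.6, -1.9]
opening: 0.034
gripper_force: 30.0
```

```bash
python3 -m crank '[[[0,0,-0.003],[-1.2,0.17,0],-1],[[0,0,-0.003],[0,0,0],-1],[[0,0,-0.002],[0,0,0],-1],[[0,0,0],[0,0,0],-1],[[0,0,0],[0,0,0],-1],[[0,0,0],[0,0,0],-1]]'
python3 -m crank '[[[0,0,-0.0015],[0,0,0],-1],[[0,0,-0.0015],[0,0,0],-1],[[0,0,0],[0,0,0],-1],[[0,0,0],[0,0,0],-1]]'
```

```text
clock: 7.5
tool_pos: [0.4615, 0.0949, 0.0563]
orientation: [179.9, -59.9, -98.4]
force: [0.6, 0.4, -1.9]
opening: 0.0338
gripper_force: 30.0
clock: 7.9
tool_pos: [0.4614, 0.0949, 0.0532]
orientation: [179.9, -59.9, -98.4]
force: [-0.1, -0.2, -1.3]
opening: 0.0342
gripper_force: 30.0
```

```bash
python3 -m crank '[[[0,0,-0.0015],[0,0,0],-1],[[0,0,-0.0015],[0,0,0],-1],[[0,0,0],[0,0,0],-1],[[0,0,0],[0,0,0],-1]]'
```

```text
clock: 8.3
tool_pos: [0.4615, 0.0949, 0.0508]
orientation: [180.0, -59.9, -98.4]
force: [-1.0, 2.0, 6.0]
opening: 0.0336
gripper_force: 30.0
```

```bash
python3 -m crank '[[[0,0,0],[0,0,0],1],[[0,0,0],[0,0,0],1],[[0,0,0],[0,0,0],1],[[0,0,0],[0,0,0],1],[[0,0.01,0.006],[0,0,0],1],[[0,0.02,0.012],[0,0,0],1],[[0,0.03,0.018],[0,0,0],1],[[0,0.03,0.018],[0,0,0],1],[[0,0.02,0.03],[0,0,0],1],[[0,0,0.04],[0,0,0],1],[[0,0,0.04],[0,0,0],1]]'
python3 - <<'E'
from h import *
p,d=snap('top','t2');cv2.imwrite('pics/t2c.png',cv2.resize(p[150:350,130:430],None,fx=2.6,fy=2.6,interpolation=cv2.INTER_CUBIC))
E
```

```text
clock: 9.4
tool_pos: [0.4612, 0.2062, 0.2156]
orientation: [179.9, -59.9, -98.2]
force: [1.0, 1.5, -0.5]
opening: 0.0876
gripper_force: 0.0
```

View pics/t2c.png

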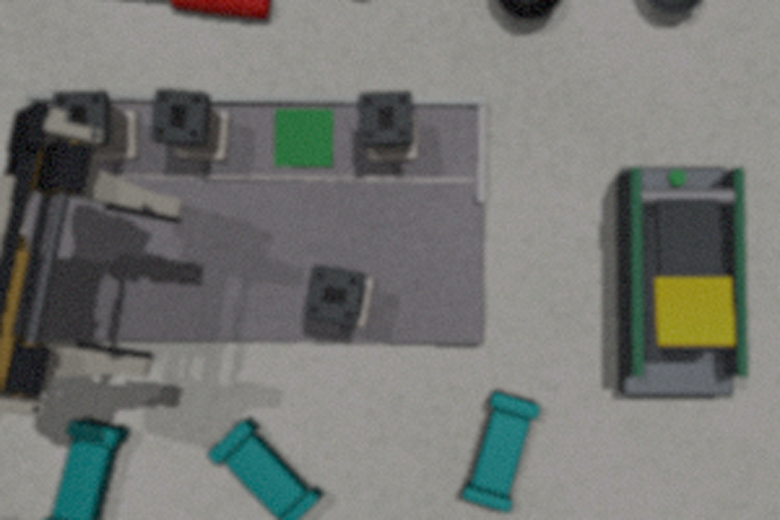

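The model stands upright on the lane front, with its cap at crop (335,296), or full image (259,264). The neighbours haven't moved.

```bash
python3 - <<'E'
from h import *
m=imaging.camera_model('top');K=np.array(m['mtx']);R=np.array(m['R']);t=np.array(m['t']);C=-R.T@t
def ray(u,v,z):
    r=R.T@np.linalg.inv(K)@[u,v,1]; return (C+r*(z-C[2])/r[2]).round(4)
f=lambda x,y:(130+x/2.6-.3,150+y/2.6-.3)
print('cap',ray(*f(335,296),.104),w('top','t2',259,264,1))
for n,c,z in [('n2',(182,118),.104),('n3',(386,119),.104),('sq',(304,138),.012),('pad',(694,312),.108),('cheekL front',(640,375),.089),('cheekR',(741,375),.089)]:print(n,ray(*f(*c),z))
E
```

```text
cap [0.4634 0.1038 0.104 ] [0.46253453 0.10272439 0.10479549]
n2 [0.5978 0.2279 0.104 ]
n3 [0.6022 0.0698 0.104 ]
sq [0.6009 0.146  0.012 ]
pad [ 0.4593 -0.1716  0.108 ]
cheekL front [ 0.4097 -0.1339  0.089 ]
cheekR [ 0.412  -0.2128  0.089 ]
```

```bash
python3 -m crank '[[[0,0,0.005],[8.5,-1.22,0],1],[[0,-0.01,0],[8.5,-1.22,0],1],[[0,-0.01,0],[8.5,-1.22,0],1],[[0,-0.02,0],[8.5,-1.22,0],1],[[0,-0.02,0],[8.5,-1.22,0],1],[[0.002,-0.02,0],[8.5,-1.22,0],1],[[0,-0.022,0],[8.5,-1.22,0],1],[[0,0,-0.02],[0,0,0],1],[[0,0,0],[0,0,0],1],[[0,0,0],[0,0,0],1]]'
```

```text
clock: 10.45
tool_pos: [0.4635, 0.1031, 0.1997]
orientation: [179.8, 0.2, -98.2]
force: [-0.5, 0.1, 0.9]
opening: 0.0877
gripper_force: 0.0
```

Descending 0.121 to z = 0.079, then gripping.

```bash
python3 -m crank '[[[0,0,-0.03],[0,0,0],1],[[0,0,-0.03],[0,0,0],1],[[0,0,-0.03],[0,0,0],1],[[0,0,-0.02],[0,0,0],1],[[0,0,-0.011],[0,0,0],1],[[0,0,0],[0,0,0],1],[[0,0,0],[0,0,0],1]]'
python3 -m crank '[[[0,0,0],[0,0,0],-1],[[0,0,0],[0,0,0],-1],[[0,0,0],[0,0,0],-1],[[0,0,0],[0,0,0],-1],[[0,0,0],[0,0,0],-1],[[0,0,0],[0,0,0],-1],[[0,0,0],[0,0,0],-1]]'
```

```text
clock: 11.15
tool_pos: [0.464, 0.1039, 0.0788]
orientation: [179.8, 0.2, -98.2]
force: [0.2, -0.7, -0.5]
opening: 0.0874
gripper_force: 0.0
clock: 11.85
tool_pos: [0.4634, 0.1028, 0.0782]
orientation: [179.8, 0.2, -98.3]
force: [-0.7, -0.4, 1.5]
opening: 0.0416
gripper_force: 30.0
```

```bash
python3 -m crank '[[[0,0,0.015],[0,0,0],-1],[[0,0.01,0.02],[0,0,2],-1],[[0.007,0.017,0],[0,0,4],-1],[[0.02,0.017,0],[0,0,4],-1],[[0.03,0,0],[0,0,0],-1],[[0.03,0,0],[0,0,0],-1],[[0.03,0,0],[0,0,0],-1],[[0.02,0,0],[0,0,0],-1],[[0,0,-0.01],[0,0,0],-1],[[0,0,-0.015],[0,0,0],-1],[[0,0,0],[0,0,0],-1],[[0,0,0],[0,0,0],-1]]'
python3 - <<'E'
from h import *
p,d=snap('scene','s2');cv2.imwrite('pics/s2c.png',cv2.resize(p[200:400,280:540],None,fx=2.8,fy=2.8))
E
```

```text
clock: 13.05
tool_pos: [0.5997, 0.1466, 0.0878]
orientation: [179.7, 0.2, -88.3]
force: [0.6, 0.2, -1.6]
opening: 0.0415
gripper_force: 30.0
```

View pics/s2c.png

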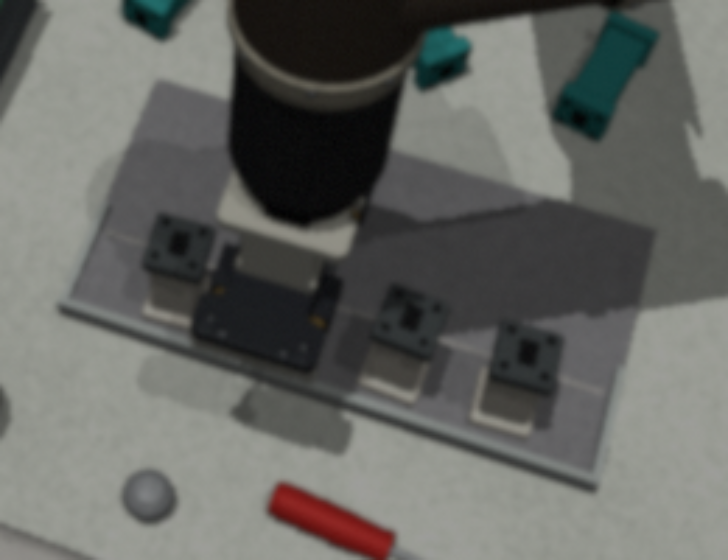

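The gripper hangs over the free place and the neighbours are untouched, so I lower the last centimetre.

```bash
python3 -m crank '[[[0,0,-0.004],[0,0,0],-1],[[0,0,-0.003],[0,0,0],-1],[[0,0,0],[0,0,0],-1],[[0,0,0],[0,0,0],-1]]'
python3 -m crank '[[[0,0,-0.0015],[0,0,0],-1],[[0,0,-0.001],[0,0,0],-1],[[0,0,0],[0,0,0],-1],[[0,0,0],[0,0,0],-1]]'
```

```text
clock: 13.5
tool_pos: [0.6004, 0.1469, 0.0813]
orientation: [179.8, 0.2, -88.3]
force: [0.4, 0.1, -1.3]
opening: 0.0419
gripper_force: 30.0
clock: 13.9
tool_pos: [0.6004, 0.1469, 0.0786]
orientation: [179.8, 0.2, -88.3]
force: [-0.0, 0.8, -1.0]
opening: 0.042
gripper_force: 30.0
```

```bash
python3 -m crank '[[[0,0,-0.001],[0,0,0],-1],[[0,0,0],[0,0,0],-1],[[0,0,0],[0,0,0],-1]]'
python3 -m crank '[[[0,0,0],[0,0,0],1],[[0,0,0],[0,0,0],1],[[0,0,0],[0,0,0],1],[[0,0,0],[0,0,0],1],[[0,0,0.01],[0,0,0],1],[[0,0,0.03],[0,0,0],1],[[0,0,0.04],[0,0,0],1],[[0,0,0.04],[0,0,0],1],[[-0.02,-0.04,0.01],[0,0,0],1],[[-0.02,-0.04,0],[0,0,0],1],[[-0.02,-0.04,0],[0,0,0],-1],[[-0.02,-0.04,0],[0,0,0],-1]]'
python3 - <<'E'
from h import *
snap('scene','s3');p,d=snap('top','t3');cv2.imwrite('pics/t3c.png',cv2.resize(p[150:350,130:430],None,fx=2.6,fy=2.6,interpolation=cv2.INTER_CUBIC))
E
```

```text
clock: 14.2
tool_pos: [0.6006, 0.1469, 0.0782]
orientation: [179.8, 0.2, -88.2]
force: [-2.6, -0.5, 4.7]
opening: 0.0416
gripper_force: 30.0
clock: 15.4
tool_pos: [0.5195, -0.0144, 0.2087]
orientation: [179.8, 0.2, -88.2]
force: [1.4, -1.3, -0.2]
opening: 0.0769
gripper_force: 0.0
```

View pics/t3c.png

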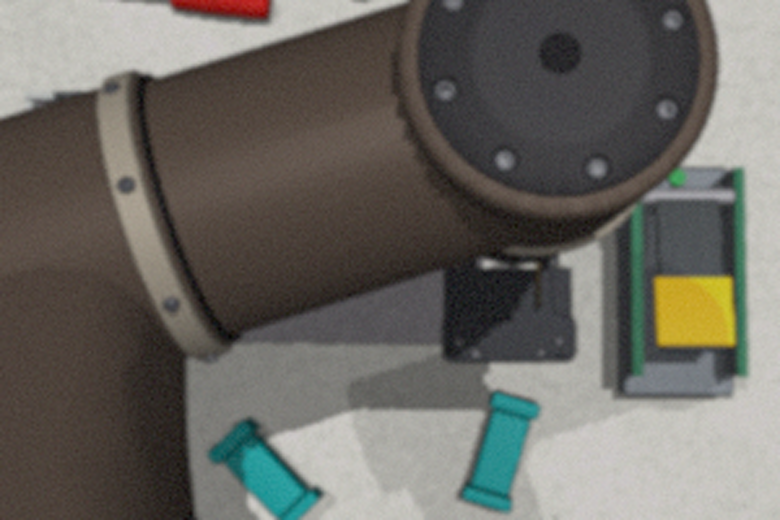

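View pics/s3.png

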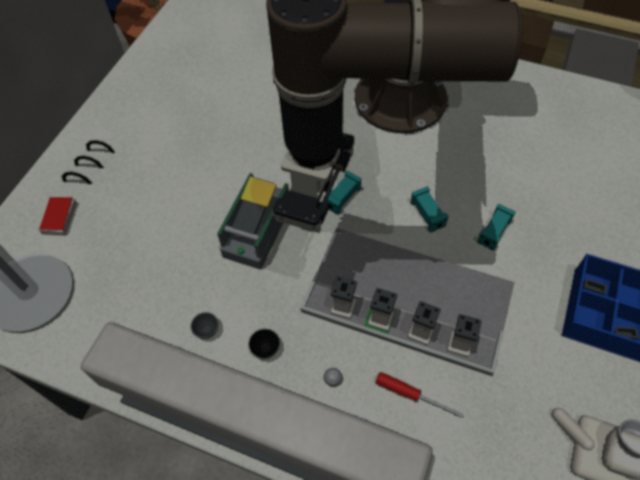

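The model stands on the square at (380,308) and all four are upright in the row. Next I take the shut fingers over the yellow grip.

```bash
python3 -m crank '[[[-0.01,-0.026,0],[0,0,0],-1],[[-0.01,-0.026,0],[0,0,0],-1],[[-0.01,-0.026,0],[0,0,0],-1],[[-0.01,-0.026,0],[0,0,0],-1],[[-0.01,-0.026,0],[0,0,0],-1],[[-0.01,-0.028,0],[0,0,0],-1],[[0,0,-0.03],[0,0,0],-1],[[0,0,-0.03],[0,0,0],-1],[[0,0,-0.02],[0,0,0],-1],[[0,0,0],[0,0,0],-1],[[0,0,0],[0,0,0],-1]]'
python3 - <<'E'
from h import *
p,d=snap('scene','s4');cv2.imwrite('pics/s4c.png',cv2.resize(p[120:290,180:400],None,fx=3,fy=3))
E
```

```text
clock: 16.6
tool_pos: [0.461, -0.1711, 0.1285]
orientation: [179.8, 0.2, -88.2]
force: [0.6, -0.3, 0.8]
opening: 0.0005
gripper_force: 0.0
```

View pics/s4c.png

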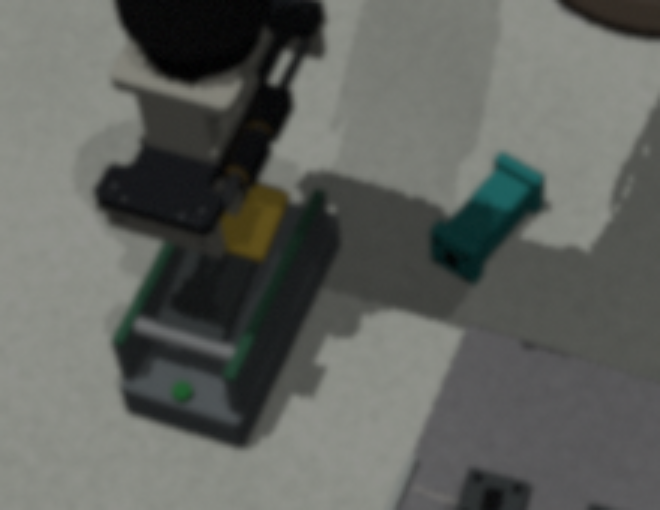

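The fingers are over the yellow grip, around crop (230,215). Pressing slowly.

```bash
python3 -m crank '[[[0,0,-0.008],[0,0,0],-1],[[0,0,-0.006],[0,0,0],-1],[[0,0,-0.004],[0,0,0],-1],[[0,0,-0.004],[0,0,0],-1],[[0,0,-0.004],[0,0,0],-1],[[0,0,0],[0,0,0],-1],[[0,0,0],[0,0,0],-1]]'
python3 -m crank '[[[0,0,-0.003],[0,0,0],-1],[[0,0,-0.003],[0,0,0],-1],[[0,0,-0.003],[0,0,0],-1],[[0,0,-0.003],[0,0,0],-1],[[0,0,0],[0,0,0],-1],[[0,0,0],[0,0,0],-1],[[0,0,0],[0,0,0],-1]]'
```

```text
clock: 17.35
tool_pos: [0.4602, -0.1712, 0.1017]
orientation: [179.7, 0.2, -88.3]
force: [-1.5, -0.2, 3.0]
opening: 0.0008
gripper_force: 1.9
clock: 18.05
tool_pos: [0.4597, -0.1712, 0.0896]
orientation: [179.7, 0.2, -88.3]
force: [-4.5, 0.3, 6.9]
opening: 0.0005
gripper_force: 3.4
```

```bash
python3 -m crank '[[[0,0,0],[0,0,0],-1],[[0,0,0],[0,0,0],-1],[[0,0,0],[0,0,0],-1],[[0,0,0],[0,0,0],-1],[[0,0,0],[0,0,0],-1],[[0,0,0],[0,0,0],-1],[[0,0,0],[0,0,0],-1],[[0,0,0],[0,0,0],-1]]'
python3 - <<'E'
from h import *
p,d=snap('scene','s5');cv2.imwrite('pics/s5c.png',cv2.resize(p[140:360,180:500],None,fx=2.4,fy=2.4))
E
```

```text
clock: 18.85
tool_pos: [0.4597, -0.1712, 0.0897]
orientation: [179.7, 0.2, -88.3]
force: [-4.8, 0.7, 6.9]
opening: 0.0005
gripper_force: 3.4
```

View pics/s5c.png

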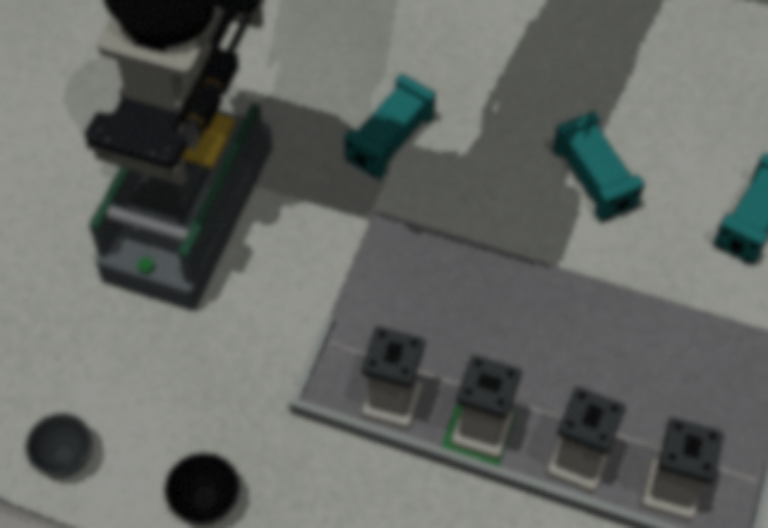

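The model stands within a few millimetres of the middle of the square, at crop (487,400). The grip looks flush with the green cheek edges, with a steady force of about 6.9 N. Handing in.

```bash
python3 -c "
from plant import close_job
print(close_job())"
```

```text
the job is handed in; nothing more can be done
None
```

The job is handed in: the fallen model stands released on the green square, cap up, with its neighbours in place, and the gripper was holding the paddle about halfway down (grip at about 90 mm, 6.9 N) at the end; no verdict was returned.

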